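# Lay the retaining bar across the tube rocker

### The job

Get the tube rocker ready to run: take the retaining bar that is long enough, and lay it across the two slotted posts, over the lying tubes, so that it rests fully down in both slots with its end plates outside the posts and its grip rib on top. Lower it into place rather than dropping it, let go of it, and leave the short spare bar, the timer and the bottle where they are.

Things in the scene. Friction and masses are not known exactly. Their poses are not given: they have to be found in the camera images.
- rocker: Tube rocker, fixed to the worktop: white housing 110 x 150 mm (x, y), grey platform 100 x 172 mm with its top at 46 mm; on it four tubes lie side by side along x, tops at about 67 mm. A slotted post stands at each end of the platform, at y = +70 and -70 mm. Origin: centre of the underside, on the worktop; x front to back, y the line through both posts, z up.
- seat (a point): Point midway between the rocker's two slots, at the height of the slot floors, 70 mm above the worktop; axes as the rocker's. With the bar fully seated and centred, the bar's origin lies 5 mm below this point.
- slot_left (a point): Middle of the slot floor of the post at the rocker's left end (y = +70 mm). The aluminium post is 16 mm thick along y, 38 mm wide along x; the slot in its top runs through it along y: 22 mm wide, floor 70 mm above the worktop, straight walls 14 mm high, then 45-degree lead-ins widening it to about 36 mm at 91 mm. Axes as the rocker's.
- slot_right (a point): Middle of the slot floor of the post at the rocker's right end (y = -70 mm). The aluminium post is 16 mm thick along y, 38 mm wide along x; the slot in its top runs through it along y: 22 mm wide, floor 70 mm above the worktop, straight walls 14 mm high, then 45-degree lead-ins widening it to about 36 mm at 91 mm. Axes as the rocker's.
- long_bar: Loose aluminium bar that fits, 188 mm long (y), 0.11 to 0.23 kg, lying rib up. Beam 16 mm wide (x), z = 5 to 19 mm. End plates 24 x 24 mm, 6 mm thick: y = 88 to 94 mm each side, z = 0 to 24 mm; centred they clear the posts by 10 mm. Mid-top grip rib, pinched from above: 12 mm thick (x), 50 mm long (y), z = 19 to 45 mm. Origin: underside centre of the plates. Either way round fits.
- short_bar: Spare bar of the same shape (same section, end plates and rib) but only 120 mm long along its y, too short to reach both posts; origin and axes as for the long bar. To be left where it lies; either bar may be the one nearer to the rocker.
- timer: Loose bench timer, 70 x 66 x 19 mm, to the right of the bars; bystander. Origin: centre of its underside.
- stain_bottle: Loose small bottle with a black cap, 41 mm in diameter, 80 mm high, to the left of the rocker; bystander. Origin: centre of its underside.

How it is judged (in metres and radians):
At the end, for the whole second after the job is handed in: The long bar lies at rest, rib up, in both slots: its origin within 6 mm across and 12 mm along of the middle between the posts, at seated height within 2.5 mm, in line with the posts within 0.08 rad and level within 0.05 rad (x of long_bar in the frame of rocker between -0.006 and 0.006 m and y of long_bar in the frame of rocker between -0.012 and 0.012 m and z of long_bar in the frame of rocker between 0.0625 and 0.0675 m and angle between the y axis of long_bar and the y axis of rocker, either way round below 0.08 rad and angle between long_bar's own z axis and vertical below 0.05 rad and linear speed of long_bar below 0.02 m/s); the robot touches nothing.
It fails at once if the long bar falls freely from more than 20 mm above its seat (contact force between long_bar and anything else below 0.02 N and height (world z) of long_bar above 0.085 m).
It fails at once if the short bar is moved by more than 30 mm (distance of short_bar from where it was at the start of the episode above 0.03 m).
It fails at once if the timer is moved by more than 30 mm (distance of timer from where it was at the start of the episode above 0.03 m).
It fails at once if the bottle is moved by more than 30 mm (distance of stain_bottle from where it was at the start of the episode above 0.03 m).
It also fails if it takes over 38 s, if anything falls off the work surface, if the arm or the gripper's body presses on something with over 40 N, if the wrist force passes 120 N, or if a joint passes its speed limit or range.

### The arm

A 6-joint arm with a two-finger parallel gripper is mounted at the origin on a cart in front of the work surface, level with it; the furniture and walls round the work are solid. World frame = base frame: x ahead of the robot, y to its left, z up, the work surface at z = 0. Lengths are in mm, angles in rad, forces in N, time in s.
With the tool pointing down it reaches from about 225 to 875 mm from the base axis. Payload 3.4 kg.
Tool frame: the origin (TCP) lies at the very end of the fingers, on their centre line; the grasp point (between the pads) lies 19 mm behind it (manip.grip_point_offset is the distance from the TCP to the grasp point, in mm); z points along the fingers, y is the line along which they close (so a half turn about z gives the same grasp; the last joint's range is limited). The gripper opens to 85 mm and grips with 20 to 120 N. Pads are 22 mm wide; open, the fingers measure 114 mm over their backs; the gripper's body (76 mm by 85 mm) begins 54 mm behind the grasp point. The pads swing forward as they close: fully open they stand 13 mm farther back than shut.
Start: joints at [-1.258, 0.276, 1.505, -0, 1.361, -0.121], TCP at [241.688, -521.775, 231.328] pointing down, gripper open.
Joint ranges: [-2.89, 2.89], [-0.75, 2.08], [0.22, 2.7], [-1.18, 4.32], [0.11, 2.71], [-2.7, 2.7]. Speed limits (rad/s): [2.57, 2.57, 3.14, 3.14, 3.14, 3.14].

### API

Orientations are given as a rotation vector (axis times angle).
In Python, from plant import manip, cams gives the robot as it stands.
- The arm moves only by the tool carry_out, never from a script. Its argument "deltas" is a list of rows, each a list of 7 numbers: the shift along the tool's x, y, z in mm, then the turn, a rotation vector about the tool's x, y, z in rad, then the finger opening in mm, from 0 to 85.4. A call has 1 to 5 rows; each row shifts and turns the commanded pose from where the row before left it, along the tool's axes as they then stand; what a row does not reach is not made up. A row lasts 1/8 s, in which the tool goes at most 62.5 mm and 10.7 degrees, less where a joint would pass 70% of its speed; a pose out of reach is approached as far as the arm can. A call with a gripper value outside its range is refused whole. The fingers move at their own pace and stop on an object; "force" is the grip in N (left out, the last holds). Time passes only in rows, so rows that do not move let the fingers close. It gives the time, the measured TCP pose, the force, the opening and the grip force at its end, in the units of the state.
- manip.sense(): the state, without advancing time (a new reading comes with each control period).
- cams.capture(name): name is "scene" or "top" or "wrist"; returns the picture (420x560x3 uint8, red, green, blue); there is no depth.
- cams.calibration(name): a dict with "fx", "fy", "cx", "cy" (pixels), "D" ([k1, k2, p1, p2, k3] as OpenCV has them; the pictures are not rectified), "R" (3x3) and "t" (3): a world point X has camera coordinates R X + t; the wrist camera has in their place "mount" (4x4, takes a point from camera to tool coordinates, whose origin is the TCP and whose axes are the flange's). Camera axes: x right, y down, z forward; pixel columns grow to the right and rows downward; lengths in mm; the calibration is good to about 2 mm. A picture is of the moment at which its call begins: read the wrist's pose just before it. calibration takes no time and is no camera call.
- manip.sign_off(): hands the job in; it is judged then, once.
The state is a dict: "clock": time; "q": joint angles; "joint_velocities": joint speeds; "joint_torque": joint torques, N m; "tcp_pos": TCP position; "ee_rot": TCP orientation; "contact_force": force on the tool from outside, world axes, zero at the start; "ft_torque": the same for the moment, N m; "finger_gap": finger opening in mm; "grip_force": force on a finger pad.
Only numpy, scipy, OpenCV 4.12 (cv2) and the standard library are available. Lean on these libraries where they do the work, as an engineer would, in place of code of your own. Each camera call takes 0.05 s, during which the arm holds its last target. There are 200 camera calls.

## Working session

There is one attempt and no reset: what is moved stays moved. The work goes in short steps, Python scripts to look and compute and a tool call to move; the robot and the scene stay as the last step left them, time stands still between calls to the robot, and variables do not carry over. Pictures are saved under pics/ and viewed, at most 10 in all, crops included, and the job is handed in when it is done.

Besides the shell and the picture viewer there is one more tool, called after "Call:" by a JSON object that holds its "api" and its "payload", one argument or row to a line. carry_out: Moves the arm, as the interface text tells. Its arguments: {"type":"object","properties":{"deltas":{"type":"array","items":{"type":"array","items":{"type":"number"}}},"force":{"type":"number"}},"required":["deltas"]}

```bash
mkdir -p pics; ls
python3 - <<'E'
from plant import manip, cams
import cv2,numpy as np
s=manip.sense();print(s)
for n in("scene","top"):
    cv2.imwrite(f"pics/{n}0.png",cams.capture(n)[:,:,::-1]); print(n,cams.calibration(n))
print(cams.calibration("wrist"))
E
```

```text
pics
{'clock': 0.0, 'q': array([-1.25799907e+00,  2.76567530e-01,  1.50611673e+00, -3.38578083e-07,
        1.36071586e+00, -1.20992255e-01]), 'joint_velocities': array([-9.63530494e-04, -3.48104602e-04,  1.03739847e-05,  2.39475263e-03,
        5.36104924e-04, -1.49739759e-03]), 'joint_torque': array([-8.16852098e-04, -4.16782701e+01, -2.45807004e+01, -2.16732960e-04,
        1.10198470e-02,  1.10081442e-05]), 'tcp_pos': array([ 241.51474791, -521.2369186 ,  230.46191991]), 'ee_rot': array([-3.06622938e+00, -6.75677941e-01,  2.72227004e-04]), 'contact_force': array([-0.31731208,  0.35892662, -0.27940215]), 'ft_torque': array([-4.86003855e-02,  1.35222296e-02,  2.32189266e-05]), 'grip_force': 0.0, 'finger_gap': 85.43484492699281}
scene {'fx': 505.3232016150534, 'fy': 505.3232016150534, 'cx': 273.19606931254697, 'cy': 201.5043898875009, 'D': array([-0.1040661,  0.       ,  0.       ,  0.       ,  0.       ]), 'R': array([[-0.02455904, -0.99941484, -0.0238082 ],
       [-0.60362644,  0.0338087 , -0.79655012],
       [ 0.79688894, -0.00519125, -0.60410353]]), 't': array([ -11.32419898, 
[... 259 characters left out ...]
.00470751],
       [-0.94638688, -0.03690011, -0.32092094],
       [ 0.32086697,  0.00753657, -0.94709429]]), 't': array([  -7.63257595,  512.47020458, 1671.20338533])}
{'fx': 303.1854729201436, 'fy': 303.1854729201436, 'cx': 282.5344925307931, 'cy': 211.24188901858798, 'D': array([-0.00692754,  0.        ,  0.        ,  0.        ,  0.        ]), 'mount': array([[-4.19912468e-04, -9.55055885e-01, -2.96425504e-01,
         7.56188152e+01],
       [ 9.99999583e-01, -6.41535608e-04,  6.50382857e-04,
        -1.99045134e-01],
       [-8.11319491e-04, -2.96425107e-01,  9.55055756e-01,
        -1.43522255e+02],
       [ 0.00000000e+00,  0.00000000e+00,  0.00000000e+00,
         1.00000000e+00]])}
```

View pics/top0.png

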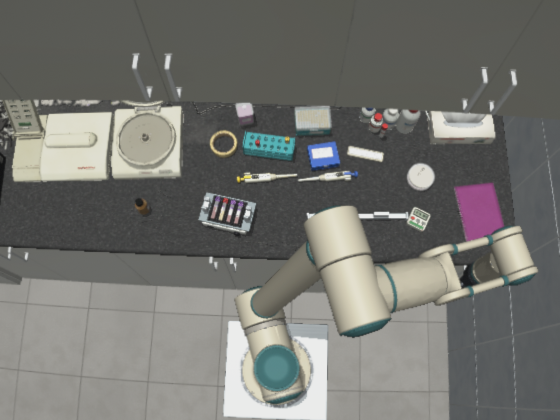

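View pics/scene0.png

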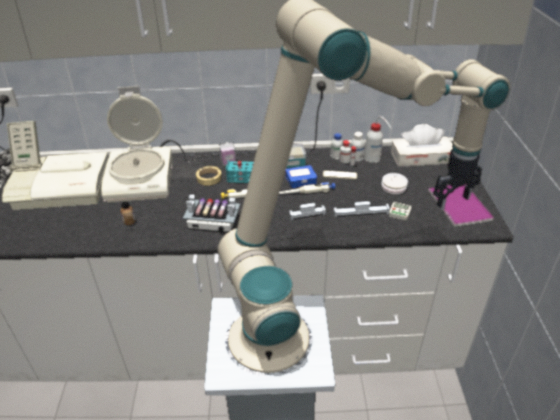

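The top view shows the rocker at about (228,213) with the bottle at (141,207). The long bar's right half runs about (350–408,216), and the timer is at (419,218). In the scene view the short bar is at (308,211), the long bar spans (335–388,209), and the timer is at (400,211).

```bash
cat > h.py <<'E'
from plant import manip, cams
import cv2,numpy as np
from scipy.spatial.transform import Rotation as Ro
def pose():
    s=manip.sense();T=np.eye(4);T[:3,:3]=Ro.from_rotvec(s['ee_rot']).as_matrix();T[:3,3]=s['tcp_pos'];return T
def ray(name,uv,T=None):
    c=cams.calibration(name);K=np.array([[c['fx'],0,c['cx']],[0,c['fy'],c['cy']],[0,0,1]])
    p=cv2.undistortPoints(np.array(uv,float).reshape(-1,1,2),K,np.array(c['D'])).reshape(-1,2)
    d=np.c_[p,np.ones(len(p))]
    if name=="wrist":
        M=T@c['mount'];return M[:3,3],d@M[:3,:3].T
    R=np.array(c['R']);return -R.T@c['t'],d@R
def onplane(name,uv,z,T=None):
    o,d=ray(name,uv,T);return o+d*((z-o[2])/d[:,2])[:,None]
def totool(T,X): return (np.asarray(X)-T[:3,3])@T[:3,:3]
def snap(name,f):
    T=pose();im=cams.capture(name)[:,:,::-1].copy();cv2.imwrite(f"pics/{f}.png",im);np.save(f"pics/{f}_T.npy",T);return T,im
E
python3 - <<'E'
from h import *
print(onplane("scene",[[362,209],[335,209],[388,208],[308,211],[400,211]],20).round())
print(onplane("top",[[228,213],[408,217],[382,215]],[40][0]).round())
print(onplane("scene",[[212,210]],70).round())
T=pose();print(T.round(3))
E
```

```text
[[ 511. -329.   20.]
 [ 516. -236.   20.]
 [ 511. -419.   20.]
 [ 510. -143.   20.]
 [ 493. -457.   20.]]
[[ 495.  178.   40.]
 [ 504. -420.   40.]
 [ 508. -333.   40.]]
[[469. 177.  70.]]
[[ 9.07000e-01  4.20000e-01 -0.00000e+00  2.41557e+02]
 [ 4.20000e-01 -9.07000e-01  2.00000e-03 -5.21274e+02]
 [ 0.00000e+00 -2.00000e-03 -1.00000e+00  2.30543e+02]
 [ 0.00000e+00  0.00000e+00  0.00000e+00  1.00000e+00]]
```

Run:
```python
from h import *
T=pose();R=T[:3,:3];d=(np.array([510,-329,231])-T[:3,3])/7
w=Ro.from_matrix(R.T@np.array([[0,1,0],[1,0,0],[0,0,-1.]])).as_rotvec();print(w)
for k in range(7):
    print((R.T@d).round(1),(w/7).round(4)); R=R@Ro.from_rotvec(w/7).as_matrix()
```

```text
[-1.32881977e-03 -1.13524085e-03 -1.13694928e+00]
[46.3 -8.8 -0. ] [-0.0002 -0.0002 -0.1624]
[47.2 -1.2 -0. ] [-0.0002 -0.0002 -0.1624]
[46.7  6.4 -0.1] [-0.0002 -0.0002 -0.1624]
[45.1 13.9 -0.1] [-0.0002 -0.0002 -0.1624]
[42.2 21.  -0.1] [-0.0002 -0.0002 -0.1624]
[38.3 27.6 -0.1] [-0.0002 -0.0002 -0.1624]
[33.3 33.4 -0.1] [-0.0002 -0.0002 -0.1624]
```

Call:
{"api": "carry_out", "payload": {
  "deltas": [
    [46, -9, 0, 0, 0, -0.1624, 85],
    [47, -1, 0, 0, 0, -0.1624, 85],
    [47, 6, 0, 0, 0, -0.1624, 85],
    [45, 14, 0, 0, 0, -0.1624, 85],
    [42, 21, 0, 0, 0, -0.1624, 85]
  ]
}}

```text
clock: 0.72
tcp_pos: [433.8, -383.3, 230.9]
ee_rot: [-2.546, -1.839, 0.0]
contact_force: [-0.5, -0.3, -0.6]
finger_gap: 84.8
grip_force: 0.0
```

Call:
{"api": "carry_out", "payload": {
  "deltas": [
    [38, 28, 0, 0, 0, -0.1624, 85],
    [33, 33, 0, 0, 0, -0.1624, 85],
    [0, 0, 0, 0, 0, 0, 85],
    [0, 0, 0, 0, 0, 0, 85]
  ]
}}

```text
clock: 1.23
tcp_pos: [508.8, -330.1, 230.8]
ee_rot: [-2.221, -2.22, 0.002]
contact_force: [-0.4, -0.5, -0.4]
finger_gap: 84.8
grip_force: 0.0
```

Run:
```python
from h import *
T,im=snap("wrist","w1");print(T.round(3))
```

```text
[[ 1.00000e-03  1.00000e+00 -2.00000e-03  5.08838e+02]
 [ 1.00000e+00 -1.00000e-03  0.00000e+00 -3.30130e+02]
 [ 0.00000e+00 -2.00000e-03 -1.00000e+00  2.30791e+02]
 [ 0.00000e+00  0.00000e+00  0.00000e+00  1.00000e+00]]
```

View pics/w1.png

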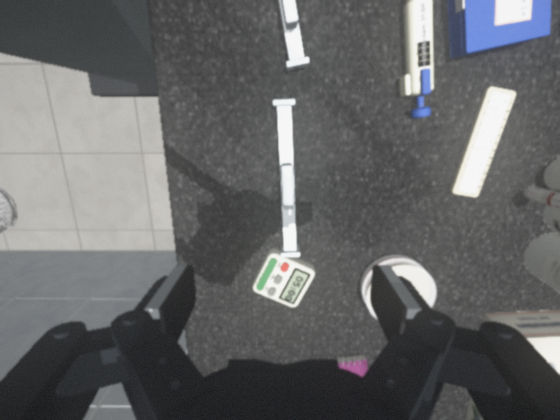

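The long bar runs from its upper plate at (284,102) to its lower plate at (291,254), with the rib around (289,185). The timer is just below it at (284,279), and the short bar's end is at (297,62).

Run:
```python
from h import *
im=cv2.imread("pics/w1.png");T=np.load("pics/w1_T.npy")
m=((im.min(2)>135)).astype(np.uint8);m[:90]=0;m[262:]=0;m[:,:260]=0;m[:,310:]=0
n,l,st,c=cv2.connectedComponentsWithStats(m);print(st[1:][st[1:,4]>20])
for r in range(96,262,4):
    x=np.where(m[r])[0]
    if len(x): print(r,x.min(),x.max(),len(x),end=' | ')
v=cv2.resize(im[90:270,240:340],None,fx=3.3,fy=3.3,interpolation=cv2.INTER_CUBIC);cv2.imwrite("pics/w1c.png",v)
```

```text
[[ 265   98   36  164 2620]]
100 273 295 23 | 104 273 295 23 | 108 276 291 16 | 112 277 291 15 | 116 277 292 16 | 120 277 292 16 | 124 277 292 16 | 128 277 292 16 | 132 277 292 16 | 136 278 292 15 | 140 278 293 16 | 144 278 293 16 | 148 278 293 16 | 152 278 293 16 | 156 279 293 15 | 160 279 293 15 | 164 279 293 15 | 168 280 293 14 | 172 281 294 14 | 176 281 294 14 | 180 281 294 14 | 184 281 294 14 | 188 281 294 14 | 192 282 294 13 | 196 282 294 13 | 200 282 294 13 | 204 282 294 13 | 208 282 294 13 | 212 282 294 13 | 216 282 294 13 | 220 282 295 14 | 224 283 295 13 | 228 282 296 15 | 232 282 296 15 | 236 283 296 14 | 240 283 296 14 | 244 283 296 14 | 248 283 297 15 | 252 271 300 29 | 256 267 300 34 | 260 265 297 29 |
```

View pics/w1c.png

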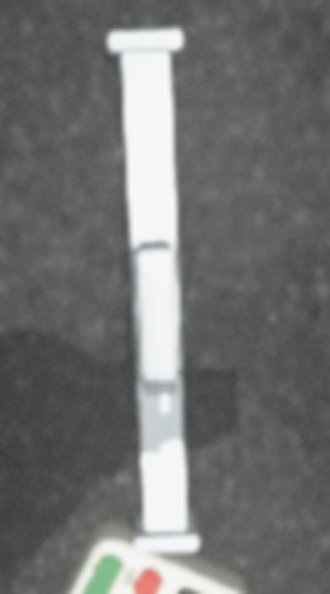

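The crop shows the rib top from about (287,164) to (288,205), the upper plate's outer edge at row 99, and the lower plate's outer edge at row 257, almost touching the timer.

Run:
```python
from h import *
im=cv2.imread("pics/w1.png");T=np.load("pics/w1_T.npy")
m=(im.min(2)>135)
P=[]
for r in list(range(112,160,2))+list(range(230,249,2)):
    x=np.where(m[r,260:310])[0]+260; P.append([x.mean(),r])
W=onplane("wrist",P,19,T);a,b=np.polyfit(W[:,1],W[:,0],1);print("slope",a,"res",(W[:,0]-a*W[:,1]-b).std())
R=onplane("wrist",[[287,163.5],[288,205.3]],45,T);print("rib",R.round(1),R.mean(0))
E=onplane("wrist",[[284,98.8],[291,257]],24,T);print("ends",E.round(1),E.mean(0))
yc=R.mean(0)[1];print("axis x at yc",a*yc+b,a*R[:,1]+b)
```

```text
slope -0.04544694313377688 res 0.22995704369616826
rib [[ 513.3 -302.5   45. ]
 [ 514.6 -349.7   45. ]] [ 513.98359467 -326.12190861   45.        ]
ends [[ 510.1 -235.4   24. ]
 [ 519.1 -424.1   24. ]] [ 514.6133292  -329.78201833   24.        ]
axis x at yc 513.6715451474126 [512.59915958 514.74393072]
```

Call:
{"api": "carry_out", "payload": {
  "deltas": [
    [55, -2, 0, 0, 0, 0, 50],
    [55, -2, 0, 0, 0, 0, 50],
    [55, -2, 0, 0, 0, 0, 50],
    [55, -2, 0, 0, 0, 0, 50],
    [55, -2, 0, 0, 0, 0, 50]
  ]
}}

```text
clock: 1.9
tcp_pos: [498.6, -54.9, 231.5]
ee_rot: [2.225, 2.217, -0.0]
contact_force: [0.2, 0.2, -0.0]
finger_gap: 49.9
grip_force: 0.0
```

Call:
{"api": "carry_out", "payload": {
  "deltas": [
    [55, -2, 0, 0, 0, 0, 50],
    [55, -2, 0, 0, 0, 0, 50],
    [55, -2, 0, 0, 0, 0, 50],
    [55, -2, 0, 0, 0, 0, 50],
    [0, 0, 0, 0, 0, 0, 50]
  ]
}}

```text
clock: 2.52
tcp_pos: [491.0, 166.8, 231.3]
ee_rot: [-2.218, -2.224, -0.001]
contact_force: [-0.6, -0.8, 0.1]
finger_gap: 49.7
grip_force: 0.0
```

Call:
{"api": "carry_out", "payload": {
  "deltas": [
    [0, 0, 0, 0, 0, 0, 50],
    [0, 0, 0, 0, 0, 0, 50]
  ]
}}

```text
clock: 2.78
tcp_pos: [491.7, 163.1, 231.3]
ee_rot: [2.224, 2.218, -0.001]
contact_force: [-0.4, -1.2, -0.7]
finger_gap: 49.8
grip_force: 0.0
```

Run:
```python
from h import *
T,im=snap("wrist","w2");print(T.round(3))
```

```text
[[ 3.00000e-03  1.00000e+00  0.00000e+00  4.91660e+02]
 [ 1.00000e+00 -3.00000e-03 -1.00000e-03  1.63073e+02]
 [-1.00000e-03  0.00000e+00 -1.00000e+00  2.31291e+02]
 [ 0.00000e+00  0.00000e+00  0.00000e+00  1.00000e+00]]
```

View pics/w2.png

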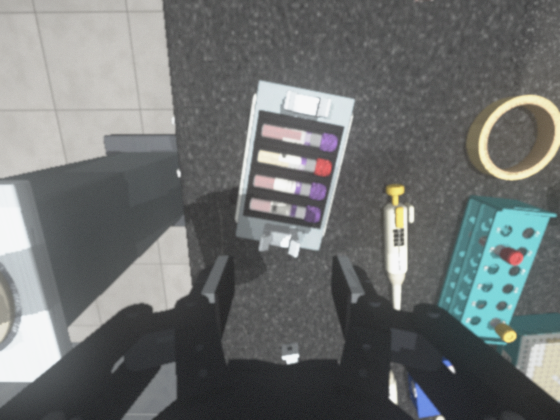

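The rocker is turned slightly, with its platform corners at about (259,81), (355,98), (320,249) and (237,237). The posts are near (306,103) and (282,240), and I'll zoom in on both.

Run:
```python
from h import *
im=cv2.imread("pics/w2.png")
a=cv2.resize(im[75:130,245:365],None,fx=6,fy=5,interpolation=cv2.INTER_CUBIC)
b=cv2.resize(im[210:265,225:345],None,fx=6,fy=5,interpolation=cv2.INTER_CUBIC)
cv2.imwrite("pics/w2c.png",np.vstack([a,b]))
```

```text
(no output)
```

View pics/w2c.png

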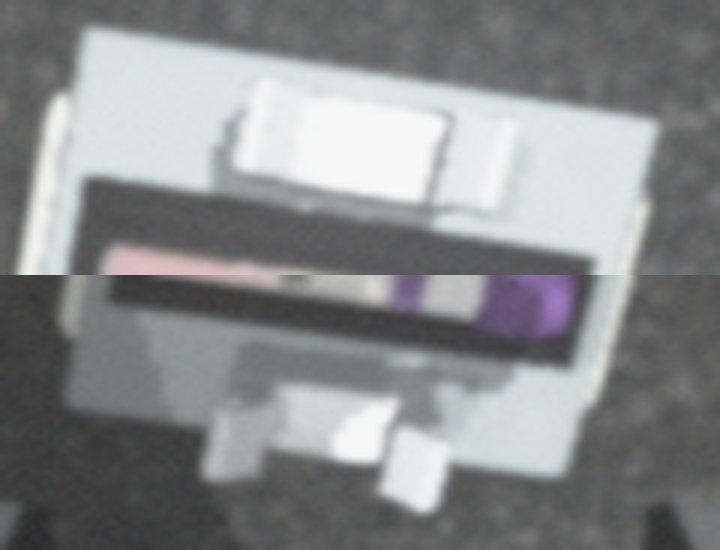

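The crops show the left post top spanning crop x 245–507 with its slot floor centred near (367,145). The right post top spans x 209–441 near row 458, with its slot floor centre near (332,425). The platform corners are clear as well.

Run:
```python
from h import *
T=np.load("pics/w2_T.npy")
A=lambda x,y:[245+x/6-.4,75+y/5-.4]
B=lambda x,y:[225+x/6-.4,210+(y-275)/5-.4]
def rep(n,p,z):
    W=onplane("wrist",p,z,T);d=W[0]-W[1];print(n,W.round(1)[:,:2].tolist(),"mid",W.mean(0)[:2].round(1),"len",np.hypot(*d[:2]).round(1),"yaw-90",(np.arctan2(d[1],d[0])-np.pi/2).round(4))
rep("top91",[A(376,145),B(325,458)],91)
rep("floor70",[A(367,145),B(332,425)],70)
C=onplane("wrist",[A(85,27),A(660,120),B(65,410),B(565,478)],46,T);c=C[:,:2]
print("corners",c.round(1).tolist(),"mid",c.mean(0).round(1))
for i,j in((0,2),(1,3)):
    d=c[i]-c[j];print(np.hypot(*d),np.arctan2(d[1],d[0])-np.pi/2)
for i,j in((0,1),(2,3)):
    d=c[j]-c[i];print(np.hypot(*d),np.arctan2(d[1],d[0]))
```

```text
top91 [[513.7, 250.0], [487.6, 113.3]] mid [500.6 181.6] len 139.2 yaw-90 -0.1888
floor70 [[513.9, 250.9], [488.6, 111.7]] mid [501.2 181.3] len 141.4 yaw-90 -0.18
corners [[468.1, 274.3], [565.3, 256.5], [436.4, 105.7], [534.2, 88.0]] mid [501.  181.1]
171.57347818966468 -0.18572490488238436
171.31225189239464 -0.1826479548393618
98.8234927196554 -0.18117910277917726
99.35213610682982 -0.178565785270421
```

Call:
{"api": "carry_out", "payload": {
  "deltas": [
    [-55, 2.5, 0, 0, 0, 0, 50],
    [-55, 2.5, 0, 0, 0, 0, 50],
    [-55, 2.5, 0, 0, 0, 0, 50],
    [-55, 2.5, 0, 0, 0, 0, 50],
    [-55, 2.5, 0, 0, 0, 0, 50]
  ]
}}

```text
clock: 3.45
tcp_pos: [503.4, -113.2, 231.5]
ee_rot: [2.224, 2.218, 0.0]
contact_force: [0.9, -0.5, -0.0]
finger_gap: 50.2
grip_force: 0.0
```

Call:
{"api": "carry_out", "payload": {
  "deltas": [
    [-55, 2.5, 0, 0, 0, 0, 50],
    [-55, 2.5, 20, 0, 0, 0, 50],
    [-55, 2.5, 40, 0, 0, 0, 50],
    [-51, 2.5, 40, 0, 0, -0.048, 50],
    [0, 0, 0, 0, 0, 0, 50]
  ]
}}

```text
clock: 4.08
tcp_pos: [510.8, -323.2, 132.2]
ee_rot: [-2.171, -2.263, 0.003]
contact_force: [-0.1, 1.1, 0.6]
finger_gap: 49.8
grip_force: 0.0
```

Call:
{"api": "carry_out", "payload": {
  "deltas": [
    [0, 0, 0, 0, 0, 0, 50],
    [0, 0, 0, 0, 0, 0, 50]
  ]
}}

```text
clock: 4.32
tcp_pos: [514.0, -319.3, 137.5]
ee_rot: [2.166, 2.273, 0.001]
contact_force: [-0.7, 0.8, -0.0]
finger_gap: 50.1
grip_force: 0.0
```

Run:
```python
from h import *
T,im=snap("wrist","w3");print(T.round(3))
print("to tool",totool(T,[513.8,-328,22]).round(1), "yaw err",(np.arctan2(T[1,0],T[0,0])-np.pi/2-.0454).round(4))
# recheck rib from this closer view
```

```text
[[-4.80000e-02  9.99000e-01  2.00000e-03  5.13990e+02]
 [ 9.99000e-01  4.80000e-02 -1.00000e-03 -3.19310e+02]
 [-1.00000e-03  2.00000e-03 -1.00000e+00  1.37543e+02]
 [ 0.00000e+00  0.00000e+00  0.00000e+00  1.00000e+00]]
to tool [ -8.5  -0.8 115.6] yaw err 0.0028
```

View pics/w3.png

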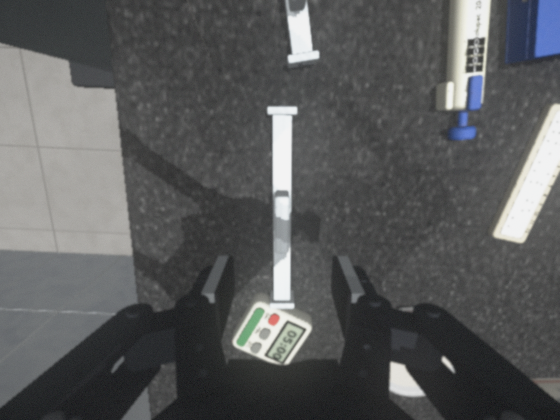

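The bar is now upright in the view, from (283,107) to (282,306), with the rib starting at (283,195). It sits midway between the fingers.

Run:
```python
from h import *
im=cv2.imread("pics/w3.png");T=np.load("pics/w3_T.npy")
m=im.min(2)>135
for r in [104,105,106,107,112,120,150,180,200,220,235,280,290,300,303,305,307,309]:
    x=np.where(m[r,262:305])[0]+262
    print(r,(x.min(),x.max(),len(x)) if len(x) else 0,end=' | ')
P=[[ (np.where(m[r,262:305])[0]+262).mean(),r] for r in list(range(115,190,3))+list(range(275,298,3))]
W=onplane("wrist",P,19,T);a,b=np.polyfit(W[:,1],W[:,0],1);print("\nslope",a,"x@-328",a*-328+b)
print(onplane("wrist",[[282.8,105.5],[282.5,306.5]],24,T).round(1))
```

```text
104 0 | 105 0 | 106 (np.int64(268), np.int64(295), 28) | 107 (np.int64(267), np.int64(296), 30) | 112 (np.int64(267), np.int64(297), 31) | 120 (np.int64(272), np.int64(291), 20) | 150 (np.int64(272), np.int64(291), 20) | 180 (np.int64(272), np.int64(291), 20) | 200 (np.int64(274), np.int64(291), 18) | 220 (np.int64(276), np.int64(289), 14) | 235 (np.int64(275), np.int64(288), 14) | 280 (np.int64(273), np.int64(290), 18) | 290 (np.int64(273), np.int64(290), 18) | 300 (np.int64(274), np.int64(290), 17) | 303 (np.int64(262), np.int64(293), 32) | 305 (np.int64(262), np.int64(294), 33) | 307 (np.int64(262), np.int64(294), 33) | 309 (np.int64(262), np.int64(292), 31) | 
slope -0.04610327750301692 x@-328 513.6155169143583
[[ 510.3 -234.9   24. ]
 [ 519.  -421.8   24. ]]
```

Call:
{"api": "carry_out", "payload": {
  "deltas": [
    [-9, -0.8, 30, 0, 0, 0.002, 50],
    [0, 0, 30, 0, 0, 0, 50],
    [0, 0, 25, 0, 0, 0, 50],
    [0, 0, 0, 0, 0, 0, 50],
    [0, 0, 0, 0, 0, 0, 50]
  ]
}}

```text
clock: 5.0
tcp_pos: [514.3, -328.9, 52.6]
ee_rot: [2.167, 2.271, 0.0]
contact_force: [-0.1, 0.2, -0.0]
finger_gap: 50.3
grip_force: 0.0
```

Run:
```python
from h import *
T=pose();print(T[:3,3]);print(totool(T,[513.7,-329,22.5]).round(1),(np.arctan2(T[1,0],T[0,0])-np.pi/2-.0458).round(4))
```

```text
[ 514.26399997 -328.90611464   52.63517849]
[-0.  -0.6 30.1] 0.0009
```

Call:
{"api": "carry_out", "payload": {
  "deltas": [
    [0, -0.6, 15, 0, 0, 0, 50],
    [0, 0, 14, 0, 0, 0, 50],
    [0, 0, 0, 0, 0, 0, 50]
  ],
  "force": 60
}}

```text
clock: 5.38
tcp_pos: [511.5, -328.0, 20.4]
ee_rot: [-2.168, -2.269, 0.0]
contact_force: [-0.6, -0.9, -0.2]
finger_gap: 50.1
grip_force: 0.0
```

Call:
{"api": "carry_out", "payload": {
  "deltas": [
    [0, 0, 0, 0, 0, 0, 5],
    [0, 0, 0, 0, 0, 0, 5],
    [0, 0, 0, 0, 0, 0, 5],
    [0, 0, 0, 0, 0, 0, 5],
    [0, 0, 0, 0, 0, 0, 5]
  ],
  "force": 60
}}

```text
clock: 6.0
tcp_pos: [513.0, -329.2, 22.4]
ee_rot: [2.169, 2.271, 0.0]
contact_force: [0.0, -0.3, 1.8]
finger_gap: 11.2
grip_force: 59.0
```

Call:
{"api": "carry_out", "payload": {
  "deltas": [
    [0, 0, -10, 0, 0, 0, 5],
    [0, 0, -30, 0, 0, 0, 5],
    [0, 0, -45, 0, 0, 0, 5],
    [0, 0, -45, 0, 0, 0, 5],
    [0, 0, 0, 0, 0, 0, 5]
  ]
}}

```text
clock: 6.62
tcp_pos: [514.6, -330.4, 156.5]
ee_rot: [2.164, 2.266, 0.001]
contact_force: [0.7, -0.7, -1.6]
finger_gap: 10.9
grip_force: 58.8
```

Run:
```python
from h import *
s=manip.sense();print(s['finger_gap'],s['grip_force'],s['contact_force'])
T=pose();print(T[:3,3]);R=T[:3,:3];n=12;d=(np.array([500.7,181.3,152])-T[:3,3])/n
t=-.183+np.pi/2;G=np.array([[np.cos(t),np.sin(t),0],[np.sin(t),-np.cos(t),0],[0,0,-1.]])
w=Ro.from_matrix(R.T@G).as_rotvec();print(w)
for k in range(n):
    print((R.T@d).round(1),(w/n).round(4)); R=R@Ro.from_rotvec(w/n).as_matrix()
```

```text
10.883373358293005 58.7773472070694 [ 0.72825602 -0.7035022  -1.58775312]
[ 514.55423457 -330.38438183  156.511423  ]
[0.00700378 0.00506047 0.2289339 ]
[42.6  0.8  0.1] [0.0006 0.0004 0.0191]
[42.7 -0.   0.2] [0.0006 0.0004 0.0191]
[42.6 -0.8  0.2] [0.0006 0.0004 0.0191]
[42.6 -1.6  0.2] [0.0006 0.0004 0.0191]
[42.6 -2.5  0.2] [0.0006 0.0004 0.0191]
[42.5 -3.3  0.2] [0.0006 0.0004 0.0191]
[42.5 -4.1  0.2] [0.0006 0.0004 0.0191]
[42.4 -4.9  0.3] [0.0006 0.0004 0.0191]
[42.3 -5.7  0.3] [0.0006 0.0004 0.0191]
[42.2 -6.5  0.3] [0.0006 0.0004 0.0191]
[42.  -7.3  0.3] [0.0006 0.0004 0.0191]
[41.9 -8.1  0.4] [0.0006 0.0004 0.0191]
```

Call:
{"api": "carry_out", "payload": {
  "deltas": [
    [30, 0.5, 0, 0, 0, 0.0191, 5],
    [43, 0, 0, 0, 0, 0.0191, 5],
    [43, -1, 0, 0, 0, 0.0191, 5],
    [43, -1.5, 0, 0, 0, 0.0191, 5],
    [43, -2.5, 0, 0, 0, 0.0191, 5]
  ]
}}

```text
clock: 7.25
tcp_pos: [505.5, -125.0, 150.5]
ee_rot: [-2.275, -2.162, 0.002]
contact_force: [0.5, -0.2, -1.9]
finger_gap: 10.7
grip_force: 58.8
```

Call:
{"api": "carry_out", "payload": {
  "deltas": [
    [43, -3, 0, 0, 0, 0.0191, 5],
    [43, -4, 0, 0, 0, 0.0191, 5],
    [42, -5, 0, 0, 0, 0.0191, 5],
    [42, -6, 0, 0, 0, 0.0191, 5],
    [42, -6.5, 0, 0, 0, 0.0191, 5]
  ]
}}

```text
clock: 7.88
tcp_pos: [499.6, 87.9, 150.6]
ee_rot: [-2.376, -2.052, 0.004]
contact_force: [0.4, -0.1, -1.3]
finger_gap: 10.9
grip_force: 58.7
```

Call:
{"api": "carry_out", "payload": {
  "deltas": [
    [42, -7, 0, 0, 0, 0.0191, 5],
    [42, -8, 0, 0, 0, 0.0191, 5],
    [10, -2, 0, 0, 0, 0, 5],
    [0, 0, 0, 0, 0, 0, 5],
    [0, 0, 0, 0, 0, 0, 5]
  ]
}}

```text
clock: 8.5
tcp_pos: [498.8, 180.9, 151.5]
ee_rot: [2.416, 2.008, -0.003]
contact_force: [0.0, -1.5, -1.1]
finger_gap: 10.9
grip_force: 58.7
```

Run:
```python
from h import *
T,im=snap("wrist","w4");print(T.round(3)); s=manip.sense();print(s['finger_gap'],s['grip_force'],s['contact_force'])
R=T[:3,:3];t=-.183+np.pi/2;G=np.array([[np.cos(t),np.sin(t),0],[np.sin(t),-np.cos(t),0],[0,0,-1.]])
print(totool(T,[500.7,181.3,117.4]).round(1),Ro.from_matrix(R.T@G).as_rotvec().round(4))
```

```text
[[ 1.83000e-01  9.83000e-01 -1.00000e-03  4.98844e+02]
 [ 9.83000e-01 -1.83000e-01 -1.00000e-03  1.80890e+02]
 [-1.00000e-03 -1.00000e-03 -1.00000e+00  1.51463e+02]
 [ 0.00000e+00  0.00000e+00  0.00000e+00  1.00000e+00]]
10.858470166988697 58.721734285354614 [ 0.21218133  0.37816401 -1.53135097]
[ 0.8  1.8 34.1] [-0.001   0.0014 -0.0011]
```

View pics/w4.png

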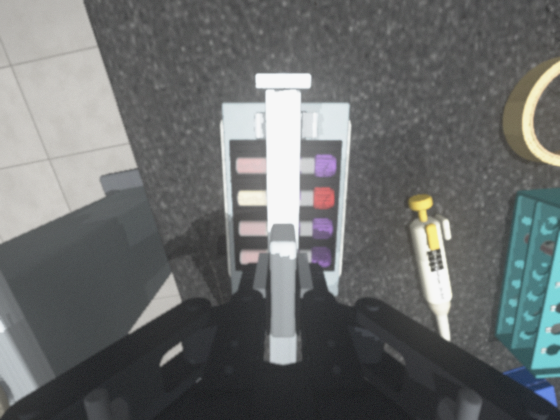

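Call:
{"api": "carry_out", "payload": {
  "deltas": [
    [1, 1.8, 5, 0, 0, 0, 5],
    [0, 0, 15, 0, 0, 0, 5],
    [0, 0, 14, 0, 0, 0, 5],
    [0, 0, 0, 0, 0, 0, 5],
    [0, 0, 0, 0, 0, 0, 5]
  ]
}}

```text
clock: 9.18
tcp_pos: [501.3, 182.8, 117.8]
ee_rot: [2.415, 2.009, -0.0]
contact_force: [-0.3, -0.0, -1.0]
finger_gap: 10.7
grip_force: 58.6
```

Call:
{"api": "carry_out", "payload": {
  "deltas": [
    [0, 0, 6, 0, 0, 0, 5],
    [0, 0, 6, 0, 0, 0, 5],
    [0, 0, 4, 0, 0, 0, 5],
    [0, 0, 0, 0, 0, 0, 5],
    [0, 0, 0, 0, 0, 0, 5]
  ]
}}

```text
clock: 9.8
tcp_pos: [501.3, 182.8, 102.1]
ee_rot: [2.415, 2.009, 0.0]
contact_force: [0.7, -1.0, -1.5]
finger_gap: 10.7
grip_force: 58.6
```

Run:
```python
from h import *
T=pose();s=manip.sense();print(T[:3,3],s['contact_force'],s['ft_torque'],s['finger_gap'])
print(totool(T,[500.7,181.3,87.4]).round(1))
```

```text
[501.32079984 182.8074254  102.06070524] [ 0.72886977 -0.97860212 -1.52447868] [-0.01764787 -0.04098473  0.0281909 ] 10.747417977958397
[-1.6 -0.3 14.7]
```

Free and in line; lower slowly.

Call:
{"api": "carry_out", "payload": {
  "deltas": [
    [-1, 0, 3, 0, 0, 0, 5],
    [0, 0, 3, 0, 0, 0, 5],
    [0, 0, 3, 0, 0, 0, 5],
    [0, 0, 3, 0, 0, 0, 5],
    [0, 0, 0, 0, 0, 0, 5]
  ]
}}

```text
clock: 10.42
tcp_pos: [500.8, 181.7, 89.6]
ee_rot: [-2.415, -2.009, 0.001]
contact_force: [-0.3, 0.5, -3.0]
finger_gap: 10.3
grip_force: 58.6
```

Call:
{"api": "carry_out", "payload": {
  "deltas": [
    [0, 0, 1, 0, 0, 0, 5],
    [0, 0, 1, 0, 0, 0, 5],
    [0, 0, 0, 0, 0, 0, 5]
  ]
}}

```text
clock: 10.8
tcp_pos: [501.0, 181.8, 88.0]
ee_rot: [2.416, 2.009, -0.0]
contact_force: [0.4, 0.5, -2.9]
finger_gap: 10.6
grip_force: 58.6
```

Call:
{"api": "carry_out", "payload": {
  "deltas": [
    [0, 0, 0.7, 0, 0, 0, 5],
    [0, 0, 0, 0, 0, 0, 5],
    [0, 0, 0.7, 0, 0, 0, 5],
    [0, 0, 0, 0, 0, 0, 5]
  ]
}}

```text
clock: 11.3
tcp_pos: [501.1, 181.8, 87.4]
ee_rot: [2.415, 2.008, 0.001]
contact_force: [-1.9, -0.4, 4.8]
finger_gap: 10.5
grip_force: 59.8
```

Contact at the expected height; release and back up.

Call:
{"api": "carry_out", "payload": {
  "deltas": [
    [0, 0, 0, 0, 0, 0, 20],
    [0, 0, 0, 0, 0, 0, 30],
    [0, 0, 0, 0, 0, 0, 50],
    [0, 0, 0, 0, 0, 0, 50]
  ]
}}

```text
clock: 11.8
tcp_pos: [501.0, 181.8, 86.4]
ee_rot: [2.415, 2.009, -0.0]
contact_force: [-0.1, -0.3, -0.4]
finger_gap: 49.7
grip_force: 0.0
```

Call:
{"api": "carry_out", "payload": {
  "deltas": [
    [0, 0, -20, 0, 0, 0, 50],
    [0, 0, -40, 0, 0, 0, 50],
    [0, 0, -50, 0, 0, 0, 50],
    [-20, 0, -40, 0, 0, 0, 50],
    [0, 0, 0, 0, 0, 0, 50]
  ]
}}

```text
clock: 12.42
tcp_pos: [499.3, 161.7, 240.1]
ee_rot: [2.413, 2.005, 0.01]
contact_force: [1.1, 0.1, 0.1]
finger_gap: 49.8
grip_force: 0.0
```

Call:
{"api": "carry_out", "payload": {
  "deltas": [
    [0, 0, 0, 0, 0, 0, 50],
    [0, 0, 0, 0, 0, 0, 50]
  ]
}}

```text
clock: 12.68
tcp_pos: [496.5, 162.2, 235.0]
ee_rot: [-2.414, -2.008, 0.004]
contact_force: [0.5, 0.5, 0.1]
finger_gap: 50.3
grip_force: 0.0
```

Run:
```python
from h import *
T,im=snap("wrist","w5");print(T[:3,3])
```

```text
[496.48064741 162.23964687 234.97547464]
```

View pics/w5.png

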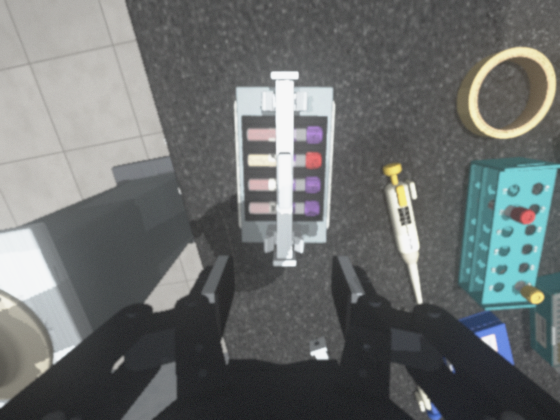

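The bar lies in both slots, with its end plates outside the posts at (285,73) and (285,263). I'll check the numbers.

Run:
```python
from h import *
T=np.load("pics/w5_T.npy");im=cv2.imread("pics/w5.png");m=im.min(2)>150
for r in list(range(69,82))+list(range(256,270)):
    x=np.where(m[r,262:308])[0]+262
    print(r,(int(x.min()),int(x.max()),len(x)) if len(x) else 0,end=' | ')
W=onplane("wrist",[[285,71.5],[285,265.5]],89,T);d=W[0]-W[1]
print("\n",W.round(1),np.linalg.norm(d),np.arctan2(d[1],d[0])-np.pi/2)
t=-.183;u=W.mean(0)[:2]-[501,181.3];print("off x,y",u@[np.cos(t),np.sin(t)],u@[-np.sin(t),np.cos(t)])
```

```text
69 0 | 70 0 | 71 (272, 297, 26) | 72 (271, 298, 28) | 73 (270, 298, 29) | 74 (270, 298, 29) | 75 (270, 298, 29) | 76 (270, 298, 29) | 77 (270, 298, 29) | 78 (271, 298, 28) | 79 (272, 297, 26) | 80 (275, 293, 19) | 81 (275, 293, 19) | 256 (277, 292, 16) | 257 (277, 292, 16) | 258 (278, 292, 15) | 259 (285, 293, 9) | 260 (282, 295, 14) | 261 (274, 296, 23) | 262 (274, 296, 23) | 263 (274, 296, 23) | 264 (274, 295, 22) | 265 (275, 295, 21) | 266 (283, 294, 12) | 267 0 | 268 0 | 269 0 | 
 [[518.9 273.8  89. ]
 [484.9  88.5  89. ]] 188.36712049158035 -0.18117134615168595
off x,y 0.9084932889924384 -0.005394051113700147
```

Seated within about 1 mm of centre, with the length (188.4 mm) and angle as expected, so I'll hand it in.

```bash
python3 -c "
from plant import manip
print(manip.sign_off())"
```

```text
the job is handed in; nothing more can be done
None
```

The long bar is down in both slots, rib up and released, about 1 mm off centre by the wrist camera; the job was handed in at about 12.7 s and no verdict came back.

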